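Press a flange cover's push-in plugs home, crosswise

TASK

The yellow protective cover lies on the upper flange of the pipe spool: fasten it by pressing its four black push-in plugs down with a fingertip, one after the other, until each head is fully home on the cover. Work crosswise so that the cover stays flat: first the plug beside the pull tab, then the one straight across from it, then the next one clockwise from the tab as seen from above, and last the remaining one. Press gently, do not lift the cover or pull a plug up, and leave the nut on the cover and everything else where it is.

Things in the scene. Friction and masses are not known exactly. Their poses are not given: they have to be found in the camera images.
- spool: Steel pipe spool, fixed (too heavy to shift), standing upright: round flanges of 190 mm diameter and 24 mm thickness at both ends of an 89 mm pipe, 180 mm high in all. Origin: centre of its underside, on the table. z up; its x axis points from the centre towards the cover's pull tab. It may stand turned any way round.
- cover (a joint): Yellow plastic disc, 188 mm across and 5 mm thick, lying on the upper flange, with a rounded pull tab 40 mm wide that sticks out 64 mm beyond the disc's edge. The value is its lift above the flange: 0 m lying flat, growing as it is lifted.
- cover_top (a point): Centre of the cover's upper face, 185 mm above the table; axes as the spool's.
- cover_tab (a point): On the upper face of the cover's pull tab, 135 mm out from the cover's centre along the spool's x axis.
- plug_tab (a joint): How far this plug is pushed in, in m: 0 when its head's underside stands 12 mm above the cover, 0.012 fully home (head flat on the cover, a firm stop). It starts between 0 and 0.004. A steady push of about 7 N moves it; it stays where it is left. Negative: pulled up.
- plug_tab_top (a point): Centre of the upper face of the black push-in plug beside the pull tab, 76 mm from the cover's centre towards the tab (spool +x). Flat round head 30 mm across and 4 mm thick on a 15 mm shank; the face is 201 mm above the table at joint value 0 and 189 mm fully home.
- plug_across (a joint): How far this plug is pushed in, in m: 0 when its head's underside stands 12 mm above the cover, 0.012 fully home (head flat on the cover, a firm stop). It starts between 0 and 0.004. A steady push of about 7 N moves it; it stays where it is left. Negative: pulled up.
- plug_across_top (a point): Centre of the upper face of the black push-in plug straight across from the tab, 76 mm from the centre (spool -x). Flat round head 30 mm across and 4 mm thick on a 15 mm shank; the face is 201 mm above the table at joint value 0 and 189 mm fully home.
- plug_cw (a joint): How far this plug is pushed in, in m: 0 when its head's underside stands 12 mm above the cover, 0.012 fully home (head flat on the cover, a firm stop). It starts between 0 and 0.004. A steady push of about 7 N moves it; it stays where it is left. Negative: pulled up.
- plug_cw_top (a point): Centre of the upper face of the black push-in plug a quarter turn clockwise from the tab seen from above, 76 mm from the centre (spool -y). Flat round head 30 mm across and 4 mm thick on a 15 mm shank; the face is 201 mm above the table at joint value 0 and 189 mm fully home.
- plug_ccw (a joint): How far this plug is pushed in, in m: 0 when its head's underside stands 12 mm above the cover, 0.012 fully home (head flat on the cover, a firm stop). It starts between 0 and 0.004. A steady push of about 7 N moves it; it stays where it is left. Negative: pulled up.
- plug_ccw_top (a point): Centre of the upper face of the black push-in plug a quarter turn anticlockwise from the tab seen from above, 76 mm from the centre (spool +y). Flat round head 30 mm across and 4 mm thick on a 15 mm shank; the face is 201 mm above the table at joint value 0 and 189 mm fully home.
- nut: Loose steel hex nut, 27 mm across flats, 16 mm high, lying on the cover within about 25 mm of its centre. Origin: centre of its underside. To be left alone.
- spare_plug: Loose spare push-in plug like the four others, standing head down on the table near the spool, 34 mm high. Origin: centre of its underside. Not part of the job.
- stud: Loose stud bolt with two nuts standing upright on the table near the spool, 90 mm high, 31 mm across. Origin: centre of its underside. Bystander.
- spray_can: Loose grey spray can, 66 mm diameter, 178 mm high, standing near the spool. Origin: centre of its underside. Bystander.
- wire_brush: Loose wire brush with a wooden handle, 270 mm long, 35 mm high, to the left of the spool, lying along its x axis. Bystander.
- chipping_hammer: Loose chipping hammer, 276 mm long, lying along its x axis to the right of the spool. Bystander.
- magnet_square: Loose flat magnetic welding square, about 110 mm a side, 18 mm high, to the left of the spool. Bystander.
- wrench: Loose wrench, 220 mm long, lying along its x axis to the right of the spool. Bystander.

How it is judged:
By the outcome, as a careful person would: the job done as asked, in the order asked, and still so for the second after the job is handed in, with the robot touching nothing.
It also fails if it takes over 48 s, if anything falls off the work surface, if the arm or the gripper's body presses on something with over 40 N, if the wrist force passes 120 N, or if a joint passes its speed limit or range.

ROBOT

A 7-joint arm with a two-finger parallel gripper is mounted at the origin on the work surface. World frame = base frame: x ahead of the robot, y to its left, z up, the work surface at z = 0. Lengths are in m, angles in rad, forces in N, time in s.
With the tool pointing down it reaches from about 0.425 to 0.875 m from the base axis. Payload 4.7 kg.
Tool frame: the origin (TCP) lies between the finger pads; the fingertips stand ctrl.tip_reach ahead of it and the grasp point (between the pads) lies 5 mm behind it (ctrl.tip_reach is the distance from the TCP to the fingertips, in m); z points along the fingers, y is the direction in which the jaws open and shut (so a half turn about z gives the same grasp; the last joint's range is limited). The gripper opens to 87 mm and grips with 3 to 60 N. Pads are 19 mm wide; open, the fingers measure 117 mm over their backs; the gripper's body (75 mm by 190 mm) begins 51 mm behind the grasp point.
Start: joints at [1.181, 0.321, -0.07, 1.45, 0.023, 1.371, -0.057], TCP at [0.255, -0.598, 0.237] pointing down, gripper open.
Joint ranges: [-2.86, 2.86], [-0.3, 2.09], [-1.38, 1.24], [0.06, 2.45], [-1.56, 4.7], [0.09, 2.05], [-2.69, 2.69]. Speed limits (rad/s): [2.57, 2.57, 3.14, 3.14, 3.14, 3.14, 3.14].

INTERFACE

Orientations are given as a rotation vector (axis times angle).
In Python, from bench import ctrl gives the robot as it stands.
- The arm moves only by the shell command python3 -m handwheel 'ROWS' [FORCE]. ROWS is JSON, a list of rows, each a list of 7 numbers: the shift along the tool's x, y, z in mm, then the turn, a rotation vector about the tool's x, y, z in rad, then the gripper's target within -1 to 1 (shut at 1, half-way at 0, fully open at -1). In form: [[dx, dy, dz, ax, ay, az, grip], ...]. A call has 1 to 12 rows; each row is the pose to reach, as a shift and turn from the pose commanded when the call began, along the tool's axes at that moment; what a row does not reach only later rows make up. A row lasts 1/8 s, in which the tool goes at most 62.5 mm and 10.7 degrees, less where a joint would pass 70% of its speed; a pose out of reach is approached as far as the arm can. A call with a gripper value outside its range is refused whole. The fingers move at their own pace and stop on an object; FORCE is the grip in N (left out, the last holds). Time passes only in rows, so rows that repeat a pose let the fingers close. It gives the time, the measured TCP pose, the force and the opening at its end, in the units of the state.
- ctrl.get_state(): the state, without advancing time (a new reading comes with each control period).
- ctrl.get_image(name): name is "side" or "top" or "wrist"; returns the picture (420x560x3 uint8, red, green, blue); there is no depth.
- ctrl.camera_model(name): a dict with "mtx" (3x3 intrinsics, pixels), "k1" (the pictures are not rectified: a ray, as slopes to the right and down, at radius r is drawn at 1 + k1 r^2 times it, then the intrinsics apply), "xyz" and "orientation" of the camera in the world. Camera axes: x right, y up, looking along -z (the intrinsics and any distortion apply to the point x, -y, -z); pixel columns grow to the right and rows downward; lengths in m; the calibration is good to about 2 mm. A picture is of the moment at which its call begins: read the wrist's pose just before it. camera_model takes no time and is no camera call; for the wrist camera it gives the pose at the moment of the call.
- ctrl.close_job(): hands the job in, once; it reports no verdict.
The state is a dict: "time": time; "joint_positions": joint angles; "qd": joint speeds; "joint_torque": joint torques, N m; "position": TCP position; "tool_rot": TCP orientation; "ft_force": force on the tool from outside, world axes, zero at the start; "torque": the same for the moment, N m; "grip_width": opening from 0.0 (shut) to 1.0 (fully open).
Only numpy, scipy, OpenCV 4.12 (cv2) and the standard library are available. Lean on these libraries where they do the work, as an engineer would, in place of code of your own. Each camera call takes 0.05 s, during which the arm holds its last target.

## Working session

There is one attempt and no reset: what is moved stays moved. The work goes in short steps, Python scripts to look and compute and a shell command to move; the robot and the scene stay as the last step left them, time stands still between calls to the robot, and variables do not carry over. Pictures are saved under pics/ and viewed, and the job is handed in when it is done.

```bash
mkdir -p pics; ls
python3 - <<'E'
from bench import ctrl
import cv2
s=ctrl.get_state(); print({k:s[k] for k in('time','position','tool_rot','ft_force','grip_width')}, ctrl.tip_reach)
for n in('side','top'):
    cv2.imwrite(f'pics/{n}0.png',ctrl.get_image(n)[:,:,::-1]); m=ctrl.camera_model(n); print(n,m)
E
```

```text
pics
{'time': 0.0, 'position': array([ 0.25513509, -0.59725675,  0.23543465]), 'tool_rot': array([-3.07590882e+00, -6.29731949e-01,  7.81000748e-04]), 'ft_force': array([-0.26000667,  0.30180008, -0.09330694]), 'grip_width': 1.0010860847578573} 0.014
side {'mtx': array([[455.10639048,   0.        , 290.66434563],
       [  0.        , 455.10639048, 204.69818116],
       [  0.        ,   0.        ,   1.        ]]), 'k1': -0.021369437655871865, 'xyz': array([ 0.35814231, -0.7945701 ,  1.13507727]), 'orientation': array([ 0.6817303 , -0.09508041, -0.21198885])}
top {'mtx': array([[382.2895192 ,   0.        , 281.00131869],
       [  0.        , 382.2895192 , 209.1759846 ],
       [  0.        ,   0.        ,   1.        ]]), 'k1': 0.011412109412765175, 'xyz': array([0.46553578, 0.02537339, 1.11133916]), 'orientation': array([ 0.06261715, -0.09349407, -1.59290599])}
```

View pics/side0.png

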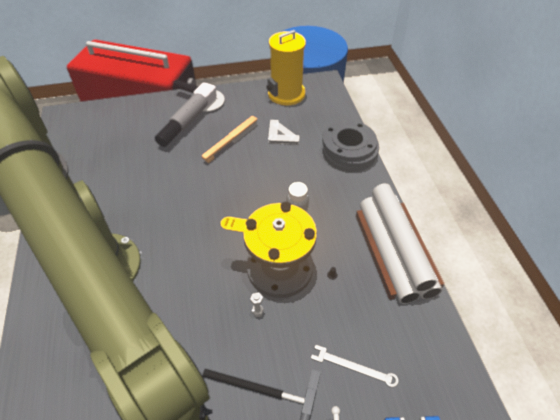

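View pics/top0.png

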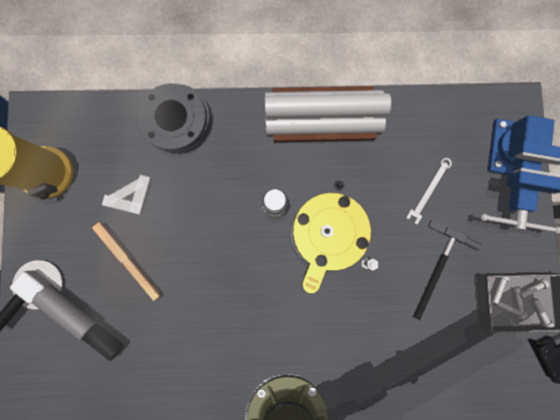

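The top view shows the cover at about (332,232), with the tab at (313,280). The plugs are at (321,261) tab, (344,202) across, (304,219) and (362,243). The nut is at (327,231), the can at (275,202) and the stud at (371,264). Next I measure these in both views.

```bash
cat > h.py <<'E'
import numpy as np, cv2
from scipy.spatial.transform import Rotation as R
def ray(m,uv):
    d=cv2.undistortPoints(np.array([[uv]],float),m['mtx'],np.array([m['k1'],0,0,0]))[0,0]
    return m['xyz'], R.from_rotvec(m['orientation']).apply([d[0],-d[1],-1])
def onz(m,uv,z):
    o,d=ray(m,uv); return o+d*(z-o[2])/d[2]
def proj(m,p):
    c=R.from_rotvec(m['orientation']).inv().apply(np.array(p)-m['xyz'])
    x,y=c[0]/-c[2],-c[1]/-c[2]; f=1+m['k1']*(x*x+y*y)
    return (m['mtx']@[x*f,y*f,1])[:2]
def tri(ms,uvs):
    A=[];b=[]
    for m,uv in zip(ms,uvs):
        o,d=ray(m,uv); d=d/np.linalg.norm(d); P=np.eye(3)-np.outer(d,d); A.append(P); b.append(P@o)
    return np.linalg.lstsq(np.vstack(A),np.hstack(b),rcond=None)[0]
E
python3 - <<'E'
from h import *
from bench import ctrl
for n,c in(('top',(332,232)),('side',(280,232))):
    im=cv2.imread(f'pics/{n}0.png'); m=ctrl.camera_model(n)
    hsv=cv2.cvtColor(im,cv2.COLOR_BGR2HSV)
    y=cv2.inRange(hsv,(20,120,90),(35,255,255))
    cs,_=cv2.findContours(y,cv2.RETR_EXTERNAL,cv2.CHAIN_APPROX_NONE)
    k=min(cs,key=lambda q:abs(cv2.pointPolygonTest(q,c,True)) if cv2.contourArea(q)<1000 else -cv2.pointPolygonTest(q,c,True))
    hull=cv2.convexHull(k); print(n,cv2.contourArea(k))
    fill=np.zeros(y.shape,np.uint8); cv2.drawContours(fill,[hull],-1,255,-1)
    P=np.array([onz(m,p[0].astype(float),.185)[:2] for p in k])
    # disc circle fit robust
    ctr=onz(m,c,.185)[:2]
    for _ in range(20):
        r=np.linalg.norm(P-ctr,axis=1); s=P[abs(r-.094)<.012]
        A=np.c_[2*s,np.ones(len(s))]; x=np.linalg.lstsq(A,(s**2).sum(1),rcond=None)[0]; ctr=x[:2]
    print(' centre',ctr,'rad',np.sqrt(x[2]+ctr@ctr))
    r=np.linalg.norm(P-ctr,axis=1); t=P[r>.115]; print(' tab',t.mean(0),'ang',np.degrees(np.arctan2(*(t.mean(0)-ctr)[::-1])),r.max())
    dk=cv2.inRange(hsv,(0,0,0),(180,255,75))&fill
    nn,l,st,ce=cv2.connectedComponentsWithStats(dk)
    for i in range(1,nn):
        if st[i,4]>25:
            p=onz(m,ce[i],.199)[:2]; d=p-ctr; print('  plug',ce[i],st[i,4],p,np.linalg.norm(d),np.degrees(np.arctan2(d[1],d[0])))
E
```

```text
top 3380.5
 centre [ 0.50126345 -0.11563172] rad 0.09142721572093952
 tab [ 0.38531802 -0.07187583] ang 159.32432288942613 0.13286701252529848
  plug [343.96052632 201.13157895] 76 [ 0.57205003 -0.14585244] 0.07696773905108976 -23.11895422822367
  plug [362.14864865 242.45945946] 74 [ 0.47183814 -0.18527604] 0.07560542513632569 -112.90446456132652
side 3622.5
 centre [ 0.50159704 -0.11868747] rad 0.0943199817296026
 tab [ 0.37558439 -0.06276144] ang 156.06773888464645 0.15744971281749778
```

Run:
```python
from h import *
from bench import ctrl
c=np.array([.5014,-.1165]); res={}
for n in('top','side'):
    im=cv2.imread(f'pics/{n}0.png'); m=ctrl.camera_model(n); g=im.max(2)
    for nm,a in(('tab',157),('across',-23),('cw',67),('ccw',-113)):
        p=c+.076*np.array([np.cos(np.radians(a)),np.sin(np.radians(a))])
        u=proj(m,[*p,.198]); 
        w=np.zeros(g.shape,np.uint8); cv2.circle(w,tuple(int(round(v)) for v in u),11,255,-1)
        mk=((g<80)*w).astype(np.uint8)
        nn,l,st,ce=cv2.connectedComponentsWithStats(mk)
        i=1+np.argmax(st[1:,4]); res.setdefault(nm,[]).append(ce[i]); print(n,nm,u.round(1),ce[i].round(1),st[i],onz(m,ce[i],.198).round(4))
    cv2.imwrite(f'pics/{n}_crop.png',cv2.resize(im[180:310,210:400],None,fx=4,fy=4,interpolation=2))
ms=[ctrl.camera_model(n) for n in('top','side')]
for k,v in res.items(): print(k,tri(ms,v).round(4))
```

```text
top tab [321.5 260.5] [324.  259.8] [323 256   3   9  15] [ 0.433  -0.0928  0.198 ]
top across [344.  201.5] [344.  201.1] [339 196  10  10  77] [ 0.5723 -0.1461  0.198 ]
top cw [303.3 219.1] [304.5 216.7] [300 214   8   8  23] [ 0.5367 -0.0496  0.198 ]
top ccw [362.5 242.5] [361.9 242.6] [357 238  11  10  83] [ 0.4715 -0.1849  0.198 ]Traceback (most recent call last):
  File "<stdin>", line 12, in <module>
    return _wrapfunc(a, 'argmax', axis=axis, out=out, **kwds)
    return bound(*args, **kwds)
ValueError: attempt to get argmax of an empty sequence
```

View pics/top_crop.png

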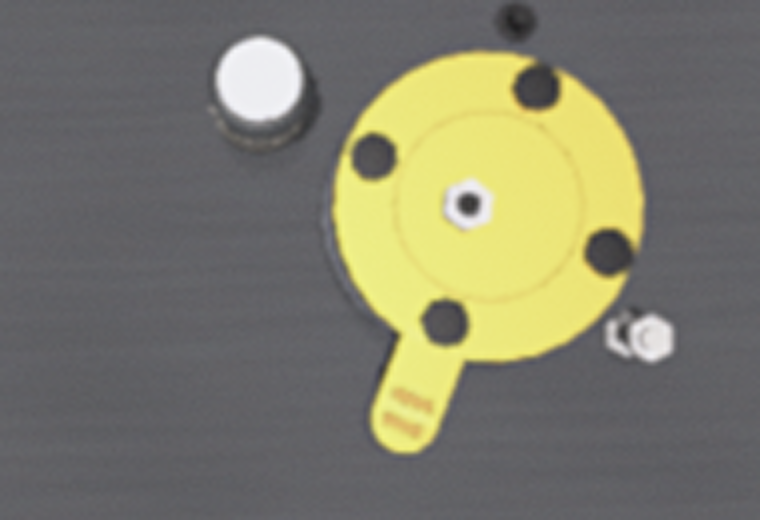

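The top crop is clear: four dark heads on the disc, with the nut near the centre. I raise the threshold and get the same points from both views.

Run:
```python
from h import *
from bench import ctrl
c=np.array([.5014,-.1165]); res={}
for n in('top','side'):
    im=cv2.imread(f'pics/{n}0.png'); m=ctrl.camera_model(n); g=im.max(2)
    for nm,a in(('tab',157),('across',-23),('cw',67),('ccw',-113)):
        p=c+.076*np.array([np.cos(np.radians(a)),np.sin(np.radians(a))])
        u=proj(m,[*p,.198]); 
        w=np.zeros(g.shape,np.uint8); cv2.circle(w,tuple(int(round(v)) for v in u),8,1,-1)
        mk=((g<130)*w).astype(np.uint8)
        nn,l,st,ce=cv2.connectedComponentsWithStats(mk)
        i=1+np.argmax(st[1:,4]); res.setdefault(nm,[]).append(ce[i]); print(n,nm,u.round(1),ce[i].round(1),st[i],onz(m,ce[i],.198).round(4))
    cv2.imwrite(f'pics/{n}_crop.png',cv2.resize(im[180:310,210:400],None,fx=4,fy=4,interpolation=2))
ms=[ctrl.camera_model(n) for n in('top','side')]
for k,v in res.items(): print(k,tri(ms,v).round(4))
```

```text
top tab [321.5 260.5] [321.  260.1] [316 255  11  11  98] [ 0.4325 -0.0857  0.198 ]
top across [344.  201.5] [344.3 200.4] [338 193  13  14 118] [ 0.5739 -0.1469  0.198 ]
top cw [303.3 219.1] [302.9 218.8] [298 214  11  11  92] [ 0.5318 -0.0457  0.198 ]
top ccw [362.5 242.5] [363.2 243.1] [356 237  16  13 129] [ 0.4702 -0.1881  0.198 ]
side tab [250. 223.] [250.8 224.3] [246 219  10  11  81] [ 0.4329 -0.0913  0.198 ]
side across [308.4 231.9] [309.  233.5] [305 229   9  10  78] [ 0.5717 -0.1514  0.198 ]
side cw [284.4 204.8] [285.7 205. ] [281 198  11  14  95] [ 0.5344 -0.048   0.198 ]
side ccw [273.1 251.9] [273.5 253.6] [269 249  10  10  84] [ 0.4717 -0.1914  0.198 ]
tab [ 0.4328 -0.0865  0.1917]
across [ 0.5737 -0.1478  0.1927]
cw [ 0.5334 -0.0461  0.1957]
ccw [ 0.4712 -0.189   0.1944]
```

View pics/side_crop.png

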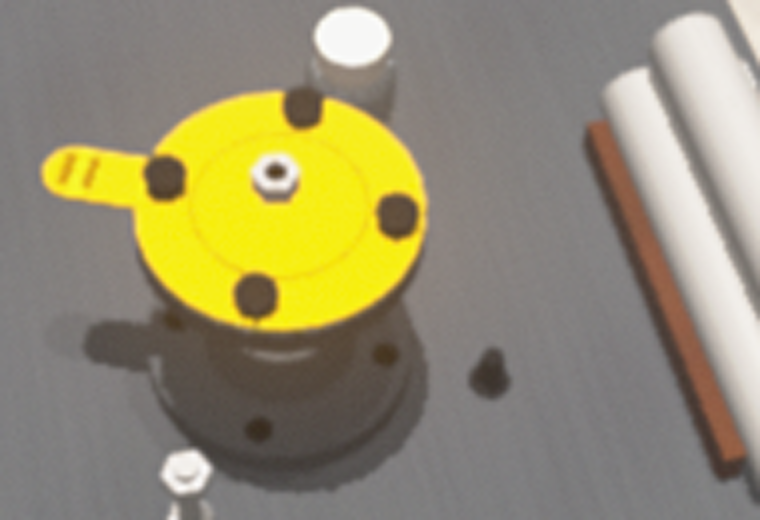

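Fused estimate: centre (0.502,-0.118), yaw 157°. Each head is about 76 mm out, and triangulated heights are 192–196 mm against the expected 197–201 mm, with a few mm of disagreement between the cameras. I shut the gripper and move above the tab plug.

```bash
cat >> h.py <<'E'
T={'tab':(.4322,-.0887),'across':(.5720,-.1483),'cw':(.5320,-.0480),'ccw':(.4722,-.1886)}
def go(name,z):
    from bench import ctrl
    s=ctrl.get_state(); r=R.from_rotvec(s['tool_rot'])
    d=np.array([*T[name],z])-s['position']
    print(name,'shift mm',(r.inv().apply(d)*1000).round(1),'tool z',r.as_matrix()[:,2].round(4),'pos',s['position'].round(4),'F',s['ft_force'].round(1),'t',s['time'],'grip',round(s['grip_width'],3))
E
python3 -c "
from h import go
go('tab',.245)"
python3 -m handwheel '[[0,0,-20,0,0,0,1],[55,-30,-20,0,0,0,1],[95,-70,-20,0,0,0,1],[130,-120,-20,0,0,0,1]]' 20
python3 -c "
from h import go
go('tab',.245)"
```

```text
tab shift mm [ 362.7 -398.1   -8.8] tool z [-8.0e-04  1.6e-03 -1.0e+00] pos [ 0.2551 -0.5973  0.2356] F [ 0.2 -0.4 -0.1] t 0.1 grip 1.001
time: 0.6
position: [0.3294, -0.4348, 0.258]
tool_rot: [3.076, 0.631, 0.002]
ft_force: [1.3, -0.3, 1.2]
grip_width: 0.635
tab shift mm [ 230.8 -277.7   12.7] tool z [ 0.0016 -0.0013 -1.    ] pos [ 0.3294 -0.4348  0.258 ] F [ 1.3 -0.3  1.2] t 0.6 grip 0.635
```

```bash
python3 -m handwheel '[[40,-48,0,0,0,0,1],[80,-96,0,0,0,0,1],[120,-144,0,0,0,0,1],[160,-192,0,0,0,0,1],[195,-235,0,0,0,0,1],[220,-265,0,0,0,0,1],[231,-278,0,0,0,0,1],[231,-278,0,0,0,0,1],[231,-278,0,0,0,0,1]]'
python3 - <<'E'
from h import *
from bench import ctrl
go('tab',.215)
m=ctrl.camera_model('wrist'); im=ctrl.get_image('wrist')[:,:,::-1].copy()
cv2.imwrite('pics/w1.png',im)
for k,v in T.items(): print(k,proj(m,[*v,.199]).round(1))
print(m['xyz'])
s=ctrl.get_state();print('tip px',proj(m,s['position']+[0,0,-.014]))
for n in('top','side'):
    cv2.imwrite(f'pics/{n}1.png',cv2.resize(ctrl.get_image(n)[180:310,210:400,::-1],None,fx=4,fy=4))
E
```

```text
time: 1.72
position: [0.4306, -0.0919, 0.2566]
tool_rot: [3.078, 0.626, -0.001]
ft_force: [-0.1, 0.3, 0.2]
grip_width: 0.002
tab shift mm [ 2.8 -2.3 41.6] tool z [-3.e-04 -5.e-04 -1.e+00] pos [ 0.4306 -0.0919  0.2566] F [-0.1  0.3  0.2] t 1.725 grip 0.002
tab [277.5 223.7]
across [489.2  28.6]
cw [279.9  23.2]
ccw [460.2 227.2]
[ 0.49299597 -0.06498844  0.40352741]
tip px [281.61946052 257.3325206 ]
```

View pics/w1.png

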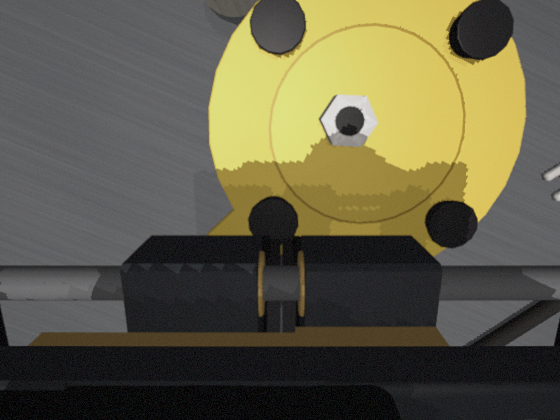

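View pics/side1.png

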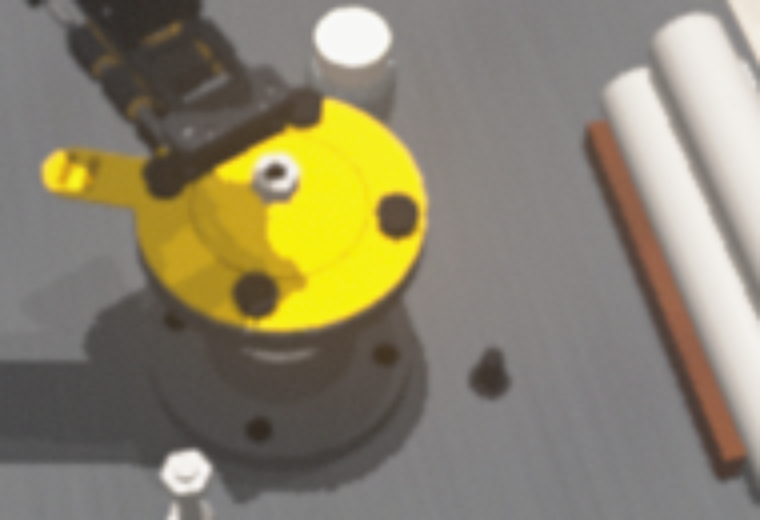

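The wrist view shows heads at about (273,217) tab, (482,29) across, (279,25) cw and (452,223) ccw, within 2–4 mm of predictions. I need to see what the wide dark block at rows 236–330 is before going down.

Run:
```python
from h import *
im=cv2.imread('pics/w1.png')[190:350,100:460]
cv2.imwrite('pics/w1z.png',cv2.resize(np.clip(im.astype(float)*3,0,255).astype(np.uint8),None,fx=2.2,fy=2.2))
im=cv2.imread('pics/side1.png'); cv2.imwrite('pics/s1z.png',np.clip(im[0:320,0:400].astype(float)*2,0,255).astype(np.uint8))
```

```text
(no output)
```

View pics/w1z.png

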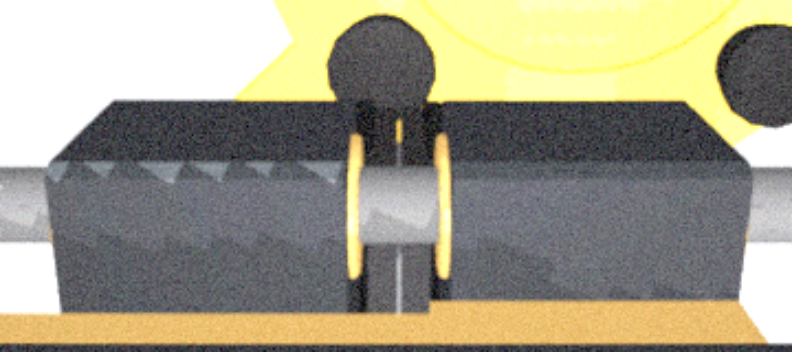

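View pics/s1z.png

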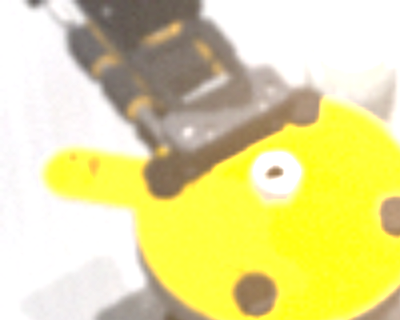

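Run:
```python
from h import *
from bench import ctrl
im=cv2.imread('pics/w1.png'); m=ctrl.camera_model('wrist'); g=im.max(2)
for nm,u in(('tab',(273,214)),('cw',(279,25)),('across',(483,29)),('ccw',(452,223))):
    w=np.zeros(g.shape,np.uint8); cv2.circle(w,u,34,1,-1); w[234:]=0
    mk=((g<70)*w).astype(np.uint8)
    cs,_=cv2.findContours(mk,cv2.RETR_EXTERNAL,cv2.CHAIN_APPROX_NONE); k=max(cs,key=cv2.contourArea)
    q=k[:,0].astype(float)
    for z in(.197,.201):
        P=np.array([onz(m,p,z)[:2] for p in q if p[1]<230])
        A=np.c_[2*P,np.ones(len(P))];x=np.linalg.lstsq(A,(P**2).sum(1),rcond=None)[0];print(nm,z,cv2.boundingRect(k),x[:2].round(4),'r',np.sqrt(x[2]+x[:2]@x[:2]).round(4),'plan',T[nm])
```

```text
tab 0.197 (248, 196, 50, 38) [ 0.4324 -0.0851] r 0.0142 plan (0.4322, -0.0887)
tab 0.201 (248, 196, 50, 38) [ 0.4336 -0.0847] r 0.014 plan (0.4322, -0.0887)
cw 0.197 (253, 0, 52, 54) [ 0.5301 -0.0469] r 0.0126 plan (0.532, -0.048)
cw 0.201 (253, 0, 52, 54) [ 0.5294 -0.0472] r 0.0124 plan (0.532, -0.048)
across 0.197 (450, 0, 64, 60) [ 0.5707 -0.1452] r 0.0151 plan (0.572, -0.1483)
across 0.201 (450, 0, 64, 60) [ 0.5692 -0.1437] r 0.0148 plan (0.572, -0.1483)
ccw 0.197 (425, 201, 52, 33) [ 0.4709 -0.1826] r 0.0152 plan (0.4722, -0.1886)
ccw 0.201 (425, 201, 52, 33) [ 0.4713 -0.1803] r 0.0149 plan (0.4722, -0.1886)
```

The wrist and top views agree, so I shift the plan +2 mm in y. Now down over the tab plug, with the tip stopping about 4 mm above it.

```bash
sed -i "s/^T=.*/T={'tab':(.4325,-.0865),'across':(.5718,-.1465),'cw':(.5315,-.0470),'ccw':(.4720,-.1865)}/" h.py
python3 -m handwheel '[[4,-4,15,0,0,0,1],[4,-4,28,0,0,0,1],[4,-4,36,0,0,0,1],[4,-4,36,0,0,0,1]]'
python3 -c "
from h import go
go('tab',.203)"
```

```text
time: 2.38
position: [0.4325, -0.0846, 0.2195]
tool_rot: [-3.077, -0.63, 0.003]
ft_force: [0.3, 0.5, -0.2]
grip_width: 0.003
tab shift mm [-0.7  1.8 16.5] tool z [-1.8e-03  6.0e-04 -1.0e+00] pos [ 0.4325 -0.0846  0.2195] F [ 0.3  0.5 -0.2] t 2.375 grip 0.003
```

```bash
python3 -m handwheel '[[0,1,2,0,0,0,1],[0,1,4,0,0,0,1],[0,1,6,0,0,0,1],[0,1,7.5,0,0,0,1],[0,1,9,0,0,0,1],[0,1,9,0,0,0,1]]'
```

```text
time: 3.12
position: [0.4337, -0.0857, 0.2123]
tool_rot: [3.077, 0.63, 0.001]
ft_force: [-1.1, 0.4, 4.9]
grip_width: 0.006
```

```bash
python3 -m handwheel '[[0,0,1.5,0,0,0,1],[0,0,3,0,0,0,1],[0,0,4.5,0,0,0,1],[0,0,6,0,0,0,1],[0,0,6,0,0,0,1]]';python3 -m handwheel '[[0,0,1,0,0,0,1],[0,0,2,0,0,0,1],[0,0,3,0,0,0,1],[0,0,3,0,0,0,1]]'
```

```text
time: 3.75
position: [0.4337, -0.0856, 0.2062]
tool_rot: [3.077, 0.63, 0.001]
ft_force: [-1.6, 0.2, 5.4]
grip_width: 0.003
time: 4.25
position: [0.4337, -0.0857, 0.2034]
tool_rot: [3.077, 0.63, 0.001]
ft_force: [-2.3, 0.3, 6.4]
grip_width: 0.004
```

```bash
for i in 1 2; do python3 -m handwheel '[[0,0,1,0,0,0,1],[0,0,2,0,0,0,1],[0,0,2,0,0,0,1]]'; done
```

```text
time: 4.62
position: [0.4338, -0.0857, 0.2031]
tool_rot: [3.076, 0.63, 0.001]
ft_force: [-5.7, 1.0, 17.3]
grip_width: 0.009
time: 5.0
position: [0.4339, -0.0857, 0.2029]
tool_rot: [3.076, 0.63, 0.001]
ft_force: [-10.3, 1.8, 28.0]
grip_width: 0.006
```

Firm stop at z = 0.2029 (expected 0.203) with 28 N, so the tab plug is home. Lifting straight up, then crossing.

```bash
python3 -m handwheel '[[0,0,-12,0,0,0,1],[0,0,-35,0,0,0,1],[0,0,-55,0,0,0,1],[0,0,-55,0,0,0,1]]'
python3 -c "
from h import go
go('across',.219)"
```

```text
time: 5.5
position: [0.4343, -0.0857, 0.2545]
tool_rot: [3.076, 0.63, 0.004]
ft_force: [0.1, -0.0, -0.2]
grip_width: 0.007
across shift mm [102.5 109.8  35.9] tool z [ 2.6e-03 -9.0e-04 -1.0e+00] pos [ 0.4343 -0.0857  0.2545] F [ 0.1 -0.  -0.2] t 5.5 grip 0.007
```

```bash
python3 -m handwheel '[[25,27,0,0,0,0,1],[60,64,0,0,0,0,1],[90,97,0,0,0,0,1],[102,109,0,0,0,0,1],[102,109,0,0,0,0,1]]'
python3 - <<'E'
from h import *
from bench import ctrl
go('across',.219)
m=ctrl.camera_model('wrist'); cv2.imwrite('pics/w2.png',ctrl.get_image('wrist')[:,:,::-1])
for k,v in T.items(): print(k,proj(m,[*v,.199]).round(1))
E
```

```text
time: 6.12
position: [0.5701, -0.1458, 0.2512]
tool_rot: [-3.075, -0.629, 0.004]
ft_force: [0.2, -0.1, -0.3]
grip_width: 0.007
across shift mm [ 1.4  1.4 32.2] tool z [-0.0027  0.0022 -1.    ] pos [ 0.5701 -0.1458  0.2512] F [ 0.2 -0.1 -0.3] t 6.125 grip 0.007
tab [114.2 381.9]
across [284.  228.9]
cw [ 96.9 225.3]
ccw [280.  386.3]
```

View pics/w2.png

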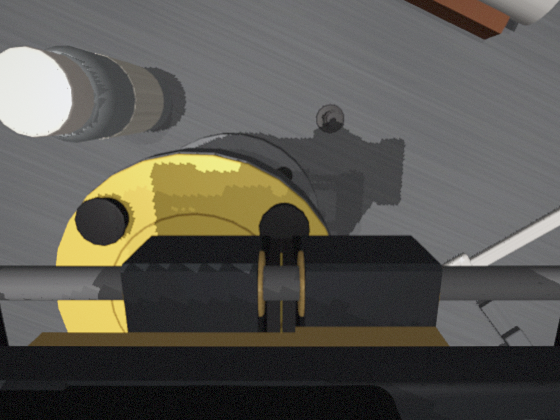

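The across head shows at (284,228) against a prediction of (284,229). The cw head is at (101,221), about 2 mm off prediction. Descending.

```bash
python3 -m handwheel '[[1.5,1,15,0,0,0,1],[1.5,1,28,0,0,0,1],[1.5,1,32,0,0,0,1],[1.5,1,34,0,0,0,1],[1.5,1,36,0,0,0,1],[1.5,1,38,0,0,0,1],[1.5,1,38,0,0,0,1]]'; python3 -m handwheel '[[0,0,1.5,0,0,0,1],[0,0,3,0,0,0,1],[0,0,4.5,0,0,0,1],[0,0,6,0,0,0,1],[0,0,6,0,0,0,1]]'
```

```text
time: 7.05
position: [0.5719, -0.1461, 0.2155]
tool_rot: [3.078, 0.63, 0.0]
ft_force: [-0.6, -0.5, -0.2]
grip_width: 0.002
time: 7.68
position: [0.5721, -0.1461, 0.2106]
tool_rot: [3.077, 0.63, 0.001]
ft_force: [-1.2, 1.1, 4.8]
grip_width: 0.0
```

```bash
python3 -m handwheel '[[0,0,1.5,0,0,0,1],[0,0,3,0,0,0,1],[0,0,4.5,0,0,0,1],[0,0,6,0,0,0,1],[0,0,6,0,0,0,1]]';python3 -m handwheel '[[0,0,1,0,0,0,1],[0,0,2,0,0,0,1],[0,0,3,0,0,0,1],[0,0,3,0,0,0,1]]'
```

```text
time: 8.3
position: [0.5721, -0.1461, 0.2046]
tool_rot: [3.077, 0.63, 0.001]
ft_force: [-1.3, 0.9, 4.9]
grip_width: 0.006
time: 8.8
position: [0.5722, -0.1461, 0.2033]
tool_rot: [3.076, 0.63, 0.002]
ft_force: [-4.6, 1.3, 12.5]
grip_width: 0.006
```

```bash
python3 -m handwheel '[[0,0,1,0,0,0,1],[0,0,2,0,0,0,1],[0,0,3,0,0,0,1],[0,0,3,0,0,0,1]]'; python3 -m handwheel '[[0,0,-12,0,0,0,1],[0,0,-35,0,0,0,1],[0,0,-52,0,0,0,1],[0,0,-52,0,0,0,1]]'
python3 -c "
from h import go
go('cw',.219)"
```

```text
time: 9.3
position: [0.5723, -0.1461, 0.203]
tool_rot: [3.075, 0.629, 0.003]
ft_force: [-10.2, 1.9, 24.0]
grip_width: 0.006
time: 9.8
position: [0.5727, -0.1461, 0.2509]
tool_rot: [3.077, 0.63, 0.004]
ft_force: [-0.6, -0.4, -0.2]
grip_width: 0.002
cw shift mm [   1.  -107.4   31.7] tool z [ 2.6e-03 -7.0e-04 -1.0e+00] pos [ 0.5727 -0.1461  0.2509] F [-0.6 -0.4 -0.2] t 9.8 grip 0.002
```

The across plug is home (24 N at z = 0.2030). Next is the cw plug.

```bash
python3 -m handwheel '[[0,-30,0,0,0,0,1],[0,-70,0,0,0,0,1],[1,-100,0,0,0,0,1],[1,-107,0,0,0,0,1],[1,-107,0,0,0,0,1]]'
python3 - <<'E'
from h import *
from bench import ctrl
go('cw',.219)
m=ctrl.camera_model('wrist'); cv2.imwrite('pics/w3.png',ctrl.get_image('wrist')[:,:,::-1])
for k,v in T.items(): print(k,proj(m,[*v,.199]).round(1))
E
```

```text
time: 10.42
position: [0.5309, -0.0479, 0.2495]
tool_rot: [3.077, 0.63, 0.0]
ft_force: [1.1, 0.3, -0.2]
grip_width: 0.011
cw shift mm [ 0.9 -0.6 30.5] tool z [ 3.e-04 -1.e-03 -1.e+00] pos [ 0.5309 -0.0479  0.2495] F [ 1.1  0.3 -0.2] t 10.425 grip 0.011
tab [276.5 387.9]
across [468.2 233.9]
cw [280.4 230.6]
ccw [442.7 391.3]
```

View pics/w3.png

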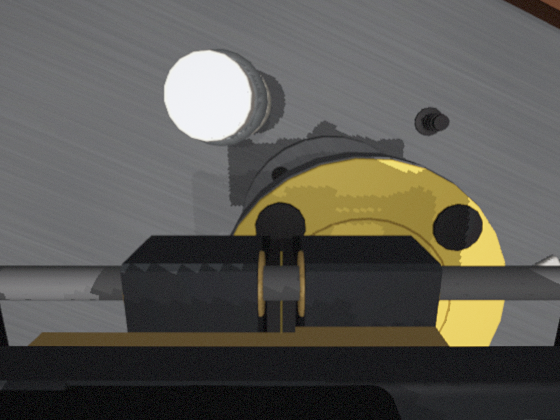

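The cw head is centred at about (281,228) against a prediction of (280,231), which is good. The can stands clear at (210,95). Descending.

```bash
python3 -m handwheel '[[1,0,15,0,0,0,1],[1,0,26,0,0,0,1],[1,0,30,0,0,0,1],[1,0,32,0,0,0,1],[1,0,34,0,0,0,1],[1,0,36,0,0,0,1],[1,0,36,0,0,0,1]]'; python3 -m handwheel '[[0,0,1.5,0,0,0,1],[0,0,3,0,0,0,1],[0,0,4.5,0,0,0,1],[0,0,6,0,0,0,1],[0,0,6,0,0,0,1]]'
```

```text
time: 11.35
position: [0.5316, -0.0469, 0.2136]
tool_rot: [3.078, 0.63, -0.0]
ft_force: [-0.1, -0.6, 0.1]
grip_width: 0.003
time: 11.98
position: [0.5318, -0.0469, 0.2084]
tool_rot: [3.077, 0.63, 0.001]
ft_force: [-2.3, 0.8, 5.0]
grip_width: 0.003
```

```bash
python3 -m handwheel '[[0,0,1.5,0,0,0,1],[0,0,3,0,0,0,1],[0,0,4.5,0,0,0,1],[0,0,6,0,0,0,1],[0,0,6,0,0,0,1]]'
```

```text
time: 12.6
position: [0.5319, -0.0469, 0.2033]
tool_rot: [3.077, 0.63, 0.001]
ft_force: [-3.7, 0.3, 10.5]
grip_width: 0.005
```

```bash
python3 -m handwheel '[[0,0,1,0,0,0,1],[0,0,2,0,0,0,1],[0,0,3,0,0,0,1],[0,0,3,0,0,0,1]]'; python3 -m handwheel '[[0,0,-12,0,0,0,1],[0,0,-35,0,0,0,1],[0,0,-55,0,0,0,1],[0,0,-55,0,0,0,1]]'
python3 -c "
from h import go
go('ccw',.219)"
```

```text
time: 13.1
position: [0.532, -0.0469, 0.203]
tool_rot: [3.075, 0.629, 0.002]
ft_force: [-9.9, 0.6, 24.4]
grip_width: 0.001
time: 13.6
position: [0.5326, -0.0469, 0.2547]
tool_rot: [3.077, 0.63, 0.004]
ft_force: [-0.2, -0.6, -0.4]
grip_width: 0.006
ccw shift mm [-110.7  104.5   35.6] tool z [ 2.9e-03 -5.0e-04 -1.0e+00] pos [ 0.5326 -0.0469  0.2547] F [-0.2 -0.6 -0.4] t 13.6 grip 0.006
```

The cw plug is home (24 N at 0.2030). The last one is ccw.

```bash
python3 -m handwheel '[[-27,25,0,0,0,0,1],[-65,61,0,0,0,0,1],[-98,92,0,0,0,0,1],[-110,104,0,0,0,0,1],[-110,104,0,0,0,0,1]]'
python3 - <<'E'
from h import *
from bench import ctrl
go('ccw',.219)
m=ctrl.camera_model('wrist'); cv2.imwrite('pics/w4.png',ctrl.get_image('wrist')[:,:,::-1])
for k,v in T.items(): print(k,proj(m,[*v,.199]).round(1))
E
```

```text
time: 14.22
position: [0.4709, -0.1862, 0.2527]
tool_rot: [-3.077, -0.627, 0.001]
ft_force: [-0.2, 0.9, 0.8]
grip_width: 0.004
ccw shift mm [ 0.9  0.8 33.7] tool z [-9.e-04  9.e-04 -1.e+00] pos [ 0.4709 -0.1862  0.2527] F [-0.2  0.9  0.8] t 14.225 grip 0.004
tab [ 96.5 224.3]
across [287.6  26.1]
cw [74.7 22.6]
ccw [282.9 228.9]
```

View pics/w4.png

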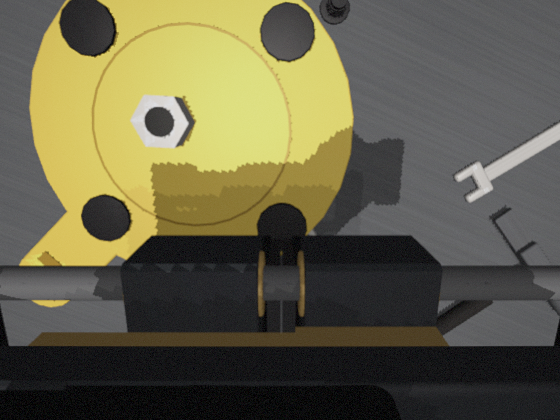

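The ccw head is at about (282,228) against a prediction of (283,229). The nut at (161,122) is undisturbed. Descending.

```bash
python3 -m handwheel '[[1,0.5,15,0,0,0,1],[1,0.5,28,0,0,0,1],[1,0.5,33,0,0,0,1],[1,0.5,35,0,0,0,1],[1,0.5,37,0,0,0,1],[1,0.5,39,0,0,0,1],[1,0.5,39,0,0,0,1]]'; python3 -m handwheel '[[0,0,1.5,0,0,0,1],[0,0,3,0,0,0,1],[0,0,4.5,0,0,0,1],[0,0,6,0,0,0,1],[0,0,6,0,0,0,1]]'
```

```text
time: 15.15
position: [0.4725, -0.1859, 0.2146]
tool_rot: [3.078, 0.63, 0.0]
ft_force: [-0.0, 0.1, 0.4]
grip_width: 0.005
time: 15.78
position: [0.4726, -0.1859, 0.2093]
tool_rot: [3.077, 0.63, 0.0]
ft_force: [-1.4, 0.6, 4.0]
grip_width: 0.006
```

```bash
python3 -m handwheel '[[0,0,1.5,0,0,0,1],[0,0,3,0,0,0,1],[0,0,4.5,0,0,0,1],[0,0,6,0,0,0,1],[0,0,6,0,0,0,1]]'
```

```text
time: 16.4
position: [0.4726, -0.1859, 0.2034]
tool_rot: [3.077, 0.63, 0.0]
ft_force: [-2.3, 0.7, 5.8]
grip_width: 0.007
```

```bash
python3 -m handwheel '[[0,0,1,0,0,0,1],[0,0,2,0,0,0,1],[0,0,3,0,0,0,1],[0,0,4,0,0,0,1],[0,0,4,0,0,0,1]]'; python3 -m handwheel '[[0,0,-12,0,0,0,1],[0,0,-35,0,0,0,1],[0,0,-60,0,0,0,1],[0,0,-85,0,0,0,1],[0,0,-85,0,0,0,1]]'
python3 -c "
from h import go
go('tab',.219)"
```

```text
time: 17.02
position: [0.4728, -0.1859, 0.203]
tool_rot: [3.075, 0.629, 0.001]
ft_force: [-9.2, 3.8, 24.9]
grip_width: 0.001
time: 17.65
position: [0.4736, -0.1861, 0.2852]
tool_rot: [3.076, 0.63, 0.005]
ft_force: [0.2, -0.0, -0.8]
grip_width: 0.006
tab shift mm [   1.2 -107.9   65.9] tool z [ 0.0034 -0.0016 -1.    ] pos [ 0.4736 -0.1861  0.2852] F [ 0.2 -0.  -0.8] t 17.65 grip 0.006
```

All four hit the firm stop. I move aside, back along the way I came, to check.

```bash
python3 -m handwheel '[[-30,25,0,0,0,0,1],[-70,55,0,0,0,0,1],[-110,85,0,0,0,0,1],[-150,115,0,0,0,0,1],[-180,140,0,0,0,0,1],[-200,155,0,0,0,0,1],[-200,155,0,0,0,0,1]]'
python3 - <<'E'
from h import *
from bench import ctrl
ims=[]
for n in('top','side'):
    im=ctrl.get_image(n)[:,:,::-1].copy(); cv2.imwrite(f'pics/{n}9.png',im)
    o=cv2.imread(f'pics/{n}0.png')
    ims.append(np.vstack([cv2.resize(x[180:310,210:400],None,fx=2.1,fy=2.2) for x in(o,im)]))
cv2.imwrite('pics/cmp.png',np.hstack(ims))
E
```

```text
time: 18.52
position: [0.3475, -0.4082, 0.2818]
tool_rot: [-3.077, -0.623, 0.002]
ft_force: [1.1, -0.2, -0.8]
grip_width: 0.004
```

View pics/cmp.png

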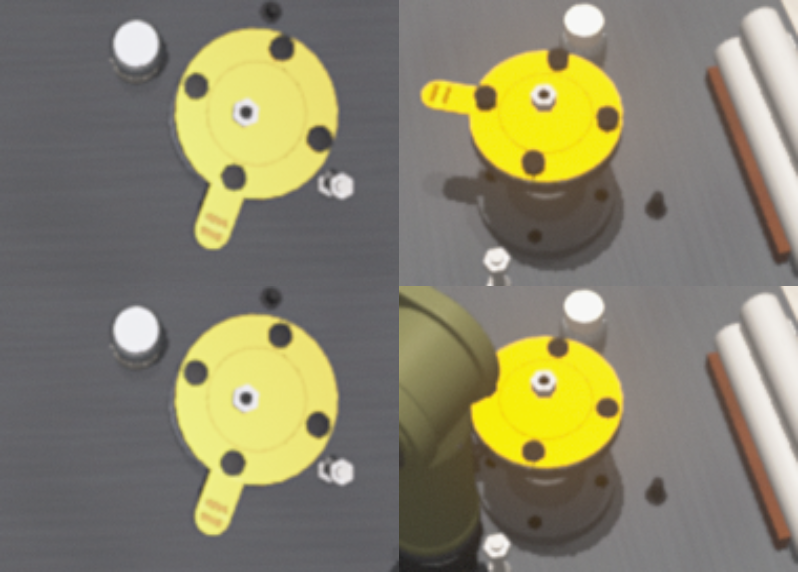

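View pics/side9.png

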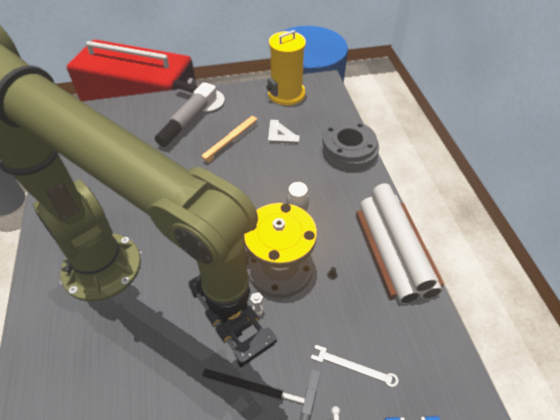

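The before/after pairs show the heads slightly shifted as expected from going down. The nut, can, stud, spare plug and tools are where they were. The arm is clear of everything, so I hand in the job.

```bash
python3 -m handwheel '[[0,0,0,0,0,0,1],[0,0,0,0,0,0,1]]'; python3 -c "
from bench import ctrl
print(ctrl.close_job())"
```

```text
time: 18.88
position: [0.3503, -0.406, 0.2836]
tool_rot: [3.077, 0.633, 0.0]
ft_force: [-0.0, -0.0, 0.8]
grip_width: 0.001
the job is handed in; nothing more can be done
None
```

I pressed all four plugs home with the shut fingertips, in the order tab, across, clockwise, then the remaining one. The job was handed in at about 19 s of the 48 s allowed.

- **Fully home:** each plug ended on a firm stop with the fingertips at about 189 mm, the height given for fully home. The vertical force rose from about 5 N while the plug was moving to 24–28 N at the stop.
- **Nothing else moved:** by eye, the last pictures show the cover flat, and the nut, spray can, stud, spare plug and tools where they were. The arm stood clear with the wrist force near zero.
- **Checks that disagreed:** the cameras differed by a few millimetres in y (up to about 8 mm for one plug), so I corrected the targets by about 2 mm from the wrist pictures. In the last side picture the arm hid the tab plug, so I could see that one only from above.

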